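# Unlock the blue tablet caddy

## Task

Unlock the dishwasher-tablet caddy with the blue lid so that it can be opened: first slide its red safety tab all the way off the latch, then lift the latch until it stands up steeply, and let it go standing there with the tab still slid clear. Do not touch the caddy with the yellow lid.

Things in the scene. Friction and masses are not known exactly. Their poses are not given: they have to be found in the camera images.
- blue_caddy: Low grey box with blue lid, fixed: lid 96 x 176 mm, its top at z = 0.066. Origin: centre of underside; x points from the latch's free end to its hinge (away from the robot at yaw 0), y along the box to the red tab's side, z up. Latch: over the lid's middle, jutting past the -x edge. Tab: on the lid at +y, with an upright fin and a nose (top z = 0.087) that covers half of the latch's width.
- blue_tab (a joint): Travel (m) of the blue caddy's red tab along caddy +y: 0 to 0.002 locked, 0.020 at its stop; its nose clears the latch from 0.011. Stays where left, slides with 2 N. Fin 18 mm (x) by 12 mm (y), centred at caddy x = -0.032, y = 0.055 + travel, from the lid up to z = 0.102; beside it lies only the tab's foot (top z = 0.073) for 25 mm towards -y, then the nose.
- blue_latch (a joint): Angle (rad) of the blue caddy's latch: 0 flat, 1.35 at its stop, nearly upright. Lever turning up about a pin along y at caddy (0.008, 0, 0.072). Black grip end 28 x 20 (y) x 14 mm, centred 78 mm from the pin: at (-0.070, 0, 0.071) when flat, in free air 22 mm past the lid's edge. Lifts with 2 N, stays at any angle. With the tab locked it lifts only about 0.05 to 0.1 rad.
- yellow_caddy: The same caddy with a yellow lid and its own red tab and latch, same sizes and axes; leave it untouched. Origin: centre of its underside.

How it is judged:
On the way, in this order (a step that is already met when the one before it is completed fails the run):
1. the blue caddy's safety tab is slid clear (13 mm or more) while its latch still lies down (value of joint blue_tab above 0.013 m and value of joint blue_latch below 0.12 rad), for 0.2 s.
2. the blue caddy's latch is lifted to 0.9 rad or more (value of joint blue_latch above 0.9 rad), for 0.2 s.
At the end, for the whole second after the job is handed in: The blue caddy's latch stands at 0.9 rad or more and is at rest, and its safety tab is still slid 12.5 mm or more clear (value of joint blue_latch above 0.9 rad and value of joint blue_tab above 0.0125 m and not (velocity of joint blue_latch above 0.1 rad/s) and not (velocity of joint blue_latch below -0.1 rad/s)); the robot touches nothing.
It fails at once if the robot touches the yellow caddy, its tab or its latch (more than 1 N) (contact force between any of the fingers, the arm and yellow_caddy above 1 N).
It also fails if it takes over 38 s, if anything falls off the work surface, if the arm or the gripper's body presses on something with over 40 N, if the wrist force passes 120 N, or if a joint passes its speed limit or range.

## Robot

A 6-joint arm with a two-finger parallel gripper is mounted at the origin on a cart in front of the work surface, level with it; the furniture and walls round the work are solid. World frame = base frame: x ahead of the robot, y to its left, z up, the work surface at z = 0. Lengths are in m, angles in rad, forces in N, time in s.
With the tool pointing down it reaches from about 0.35 to 0.775 m from the base axis. Payload 5.5 kg.
Tool frame: the origin (TCP) lies midway between the tips of the shut fingers; the grasp point (between the pads) lies 19 mm behind it (env.hold_point_z is the distance from the TCP to the grasp point, in m); z points along the fingers, y is the line along which they close (so a half turn about z gives the same grasp; the last joint's range is limited). The gripper opens to 85 mm and grips with 20 to 120 N. Pads are 22 mm wide; open, the fingers measure 114 mm over their backs; the gripper's body (76 mm by 85 mm) begins 54 mm behind the grasp point. The pads swing forward as they close: fully open they stand 13 mm farther back than shut.
Start: joints at [-1.318, 0.313, 0.046, 1.304, 0, 1.431], TCP at [0.22, -0.531, 0.231] pointing down, gripper open.
Joint ranges: [-2.76, 2.76], [-0.86, 1.69], [-1.03, 1.26], [-2.2, 2.34], [-1.47, 1.5], [-3.14, 3.14]. Speed limits (rad/s): [2.57, 2.57, 3.14, 3.14, 3.14, 3.14].

## Interface

Orientations are given as a unit quaternion [w, x, y, z].
In Python, from workcell import env, read_camera gives the robot as it stands. The module is installed in compiled form; this text tells all that it offers.
- The arm moves only by the tool carry_out, never from a script. Its argument "moves" is a list of rows, each an object of numbers: "tx", "ty", "tz": the shift along the world's x, y, z in cm; "wx", "wy", "wz": the turn, a rotation vector about the world's x, y, z in rad; "claw": the closure, from -1 (fully open) to 1 (shut). A call has 1 to 8 rows; each row shifts and turns the commanded pose from where the row before left it; what a row does not reach is not made up. A row lasts 1/8 s, in which the tool goes at most 62.5 mm and 10.7 degrees, less where a joint would pass 70% of its speed; a pose out of reach is approached as far as the arm can. A call is refused whole if a number of a shift passes 6.25 or a number of a turn 0.188, either way. A call with a gripper value outside its range is refused whole. The fingers move at their own pace and stop on an object; "newtons" is the grip in N (left out, the last holds). Time passes only in rows, so rows that do not move let the fingers close. It gives the time, the measured TCP pose, the force, the opening and the grip force at its end, in the units of the state.
- env.get_state(): the state, without advancing time (a new reading comes with each control period).
- read_camera(name): name is "scene" or "top" or "wrist"; returns a dict with "image" (420x560x3 uint8, blue, green, red), "z_map" (420x560 float32, m along the optical axis (not along the pixel's ray), 0 where there is no reading), "fx", "fy", "cx", "cy" (pixels), "camera_from_world" (4x4, takes a point from world to camera coordinates); the wrist camera has in their place "hand_eye" (4x4, takes a point from camera to tool coordinates, whose origin is the TCP and whose axes are the flange's). Camera axes: x right, y down, z forward; pixel columns grow to the right and rows downward; lengths in m; the calibration is good to about 2 mm. The wrist camera is an equidistant fisheye: a pixel r from the principal point sees the ray r / f radians off the axis. A picture is of the moment at which its call begins: read the wrist's pose just before it.
- env.hand_in(): hands the job in; it is judged then, once.
The state is a dict: "clock": time; "joint_pos": joint angles; "qvel": joint speeds; "tau": joint torques, N m; "tcp_pos": TCP position; "orientation": TCP orientation; "wrist_force": force on the tool from outside, world axes, zero at the start; "ft_torque": the same for the moment, N m; "finger_gap": finger opening in m; "grip_force": force on a finger pad.
Only numpy, scipy, OpenCV 4.12 (cv2) and the standard library are available. Lean on these libraries where they do the work, as an engineer would, in place of code of your own. Each camera call takes 0.05 s, during which the arm holds its last target. There are 200 camera calls.

## Working session

There is one attempt and no reset: what is moved stays moved. The work goes in short steps, Python scripts to look and compute and a tool call to move; the robot and the scene stay as the last step left them, time stands still between calls to the robot, and variables do not carry over. Pictures are saved under pics/ and viewed, at most 10 in all, crops included, and the job is handed in when it is done.

Besides the shell and the picture viewer there is one more tool, called after "Emit:" in YAML: its name, and indented under it one key for each argument. carry_out: Moves the arm, as the interface text tells. Its arguments: {"type":"object","properties":{"moves":{"type":"array","items":{"type":"object","properties":{"tx":{"type":"number"},"ty":{"type":"number"},"tz":{"type":"number"},"wx":{"type":"number"},"wy":{"type":"number"},"wz":{"type":"number"},"claw":{"type":"number"}}}},"newtons":{"type":"number"}},"required":["moves"]}

```bash
mkdir -p pics; cat > h.py <<'E'
import numpy as np, cv2
from workcell import env, read_camera
def pts(c):
    z=c["z_map"]; v,u=np.mgrid[:z.shape[0],:z.shape[1]]
    P=np.stack([(u-c["cx"])/c["fx"]*z,(v-c["cy"])/c["fy"]*z,z,np.ones_like(z)],-1)
    W=P@np.linalg.inv(c["camera_from_world"]).T
    W=W[...,:3]; W[z==0]=np.nan
    return W
def hsv(c): return cv2.cvtColor(c["image"],cv2.COLOR_BGR2HSV)
E
python3 - <<'E'
from h import *
s=env.get_state(); print(s["clock"],s["tcp_pos"],s["orientation"],s["wrist_force"])
for n in ("top","scene"):
    c=read_camera(n); cv2.imwrite(f"pics/{n}1.png",c["image"]); W=pts(c); H=hsv(c)
    for col,lo,hi in (("blue",(100,120,50),(130,255,255)),("yellow",(20,120,80),(35,255,255)),("red",(0,150,60),(8,255,255))):
        m=cv2.inRange(H,lo,hi); k,l,st,ce=cv2.connectedComponentsWithStats(m)
        for i in range(1,k):
            if st[i,4]>40:
                q=W[l==i]; q=q[~np.isnan(q[:,0])]
                if len(q)==0: continue
                print(n,col,st[i],np.median(q,0).round(3),np.percentile(q[:,2],[2,98]).round(3), [np.round(x,3) for x in cv2.minAreaRect(q[:,:2].astype(np.float32))])
E
```

```text
0.0 [ 0.21996194 -0.53071795  0.23042321] [-8.95240367e-04  9.80777687e-01  1.95126433e-01 -4.66707480e-05] [-0.02219669  0.14062253 -0.39716556]
top blue [ 369  187   99   62 3718] [ 0.517 -0.23   0.065] [0.058 0.069] [array([ 0.511, -0.212]), array([0.174, 0.094]), np.float64(83.161)]
top yellow [288 179  27  38 716] [0.542 0.003 0.048] [0.032 0.056] [array([0.546, 0.003]), array([0.055, 0.057]), np.float64(57.021)]
top yellow [ 153  182   96   55 3635] [0.518 0.169 0.065] [0.061 0.069] [array([0.511, 0.189]), array([0.173, 0.095]), np.float64(89.659)]
top yellow [152 228  39   6 164] [0.466 0.239 0.063] [0.034 0.069] [array([0.466, 0.239]), array([0.069, 0.006]), np.float64(89.34)]
top yellow [153 399  11   9  47] [ 0.046  0.446 -0.9  ] [-0.911 -0.891] [array([0.046, 0.441]), array([0.036, 0.023]), np.float64(77.594)]
top yellow [173 399  42  16 226] [ 0.047  0.316 -0.9  ] [-0.909 -0.89 ] [array([0.04 , 0.321]), array([0.139, 0.049]), np.float64(87.052)]
top red [ 87 190  12  20  68] [0.525 0.4   0.021] [0.009 0.041] [array([0.526, 0.403]), array([0.008, 0.037]), np.float64(66.121
[... 373 characters left out ...]
.054]), np.float64(29.998)]
scene yellow [256 202  21  20 296] [0.532 0.008 0.045] [0.03  0.056] [array([0.537, 0.006]), array([0.056, 0.036]), np.float64(32.923)]
scene yellow [ 156  212   86   47 1590] [0.504 0.172 0.066] [0.056 0.069] [array([0.501, 0.191]), array([0.17 , 0.103]), np.float64(89.675)]
scene red [192 232  10   6  48] [0.475 0.206 0.087] [0.083 0.089] [array([0.477, 0.205]), array([0.019, 0.016]), np.float64(70.44)]
scene red [181 239  13   8  65] [0.474 0.227 0.073] [0.07  0.083] [array([0.477, 0.228]), array([0.027, 0.015]), np.float64(88.6)]
scene red [ 88 287  24  21 258] [0.429 0.423 0.043] [0.038 0.057] [array([0.431, 0.421]), array([0.042, 0.035]), np.float64(75.408)]
```

View pics/top1.png

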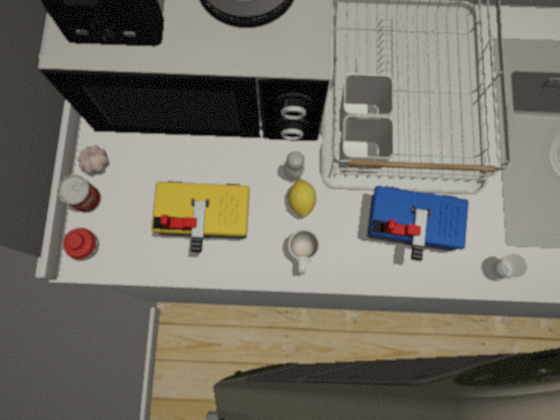

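View pics/scene1.png

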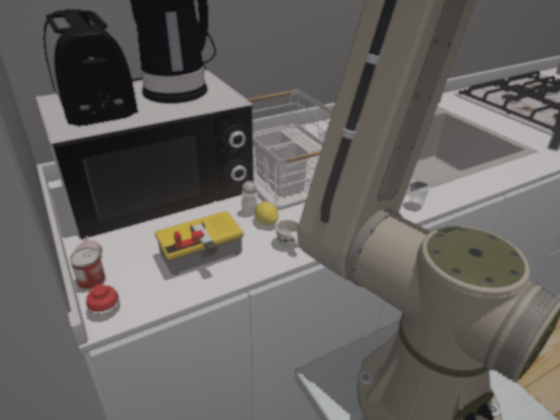

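The top view shows the yellow caddy at about (200,210) px and the blue one at about (418,217), with its red tab at (402,228) and black grip at (417,250). In the scene view the arm hides the blue caddy. I make the blue caddy's centre about (0.511, -0.212), yaw -0.12, so the fin is near (0.486, -0.154) and the grip near (0.4415, -0.204).

Emit:
carry_out:
  moves:
    - {"tx": 3.3,"ty": 4.7,"wz": -0.064,"claw": 0.4}
    - {"tx": 3.3,"ty": 4.7,"wz": -0.064,"claw": 0.4}
    - {"tx": 3.3,"ty": 4.7,"wz": -0.064,"claw": 0.4}
    - {"tx": 3.3,"ty": 4.7,"wz": -0.064,"claw": 0.4}
    - {"tx": 3.3,"ty": 4.7,"wz": -0.064,"claw": 0.4}
    - {"tx": 3.3,"ty": 4.7,"wz": -0.064,"claw": 0.4}
    - {"tx": 3.3,"ty": 4.7,"wz": -0.064,"claw": 0.4}
    - {"tx": 3.3,"ty": 4.7,"wz": -0.064,"claw": 0.4}
  newtons: 20

```text
invalid input at $.moves[0]: expected keys tx, ty, tz, wx, wy, wz, claw
```

Emit:
carry_out:
  moves:
    - {"tx": 0,"claw": 0.4}
    - {"tx": 0,"claw": 0.4}

```text
invalid input at $.moves[0]: expected keys tx, ty, tz, wx, wy, wz, claw
```

```bash
cat >> h.py <<'E'
from scipy.spatial.transform import Rotation as Ro
def wpts(c,s):
    z=c["z_map"]; v,u=np.mgrid[:z.shape[0],:z.shape[1]]
    a=(u-c["cx"])/c["fx"]; b=(v-c["cy"])/c["fy"]; r=np.hypot(a,b)+1e-9; t=np.tan(r)/r
    P=np.stack([a*t*z,b*t*z,z],-1); T=c["hand_eye"]
    P=P@T[:3,:3].T+T[:3,3]
    q=s["orientation"]; R=Ro.from_quat([q[1],q[2],q[3],q[0]]).as_matrix()
    W=P@R.T+s["tcp_pos"]; W[z==0]=np.nan
    return W
def caddy(W,o=(0.511,-0.212),yaw=-0.1193):
    d=W[...,:2]-np.array(o); c,s=np.cos(yaw),np.sin(yaw)
    return np.stack([c*d[...,0]+s*d[...,1],-s*d[...,0]+c*d[...,1],W[...,2]],-1)
def st():
    s=env.get_state(); q=s["orientation"]; R=Ro.from_quat([q[1],q[2],q[3],q[0]]).as_matrix()
    print(round(s["clock"],2),s["tcp_pos"].round(4) if hasattr(s["tcp_pos"],"round") else s["tcp_pos"],"yaw x",np.arctan2(R[1,0],R[0,0]).round(4),"z",R[:,2].round(3),"caddy",caddy(np.array(s["tcp_pos"])).round(4),"gap",s["finger_gap"],"F",np.round(s["wrist_force"],1),"q",np.round(s["joint_pos"],2)); return s
E
python3 - <<'E'
from h import *
s=st(); c=read_camera("wrist"); cv2.imwrite("pics/w1.png",c["image"]); W=wpts(c,s); H=hsv(c)
for col,lo,hi in (("blue",(100,120,40),(130,255,255)),("red",(0,150,60),(8,255,255))):
    m=cv2.inRange(H,lo,hi)>0; q=W[m]; q=q[(q[:,2]<.12)&(q[:,2]>.05)].astype(np.float32)
    r=cv2.minAreaRect(q[:,:2]); print(col,len(q),r)
    if col=="red":
        for a,b in ((.095,.11),(.08,.092),(.068,.078)):
            k=caddy(q[(q[:,2]>a)&(q[:,2]<b)]); print(a,len(k),np.percentile(k,[2,98],axis=0).round(4) if len(k) else 0)
t=pts(read_camera("top"))[150:200,330:490]; t=t[t[...,2]>.1]; print("rack >.1 min x",np.percentile(t[:,0],2) if len(t) else None)
E
```

```text
0.1 [ 0.22   -0.5308  0.2305] yaw x 0.3928 z [-0.     0.002 -1.   ] caddy [-0.251  -0.3512  0.2305] gap 0.08526187567425053 F [0.5 0.7 0.1] q [-1.32  0.31  0.05  1.3  -0.    1.43]
blue 0 ((0.0, 0.0), (0.0, 0.0), 0.0)
red 0 ((0.0, 0.0), (0.0, 0.0), 0.0)
0.095 0 0
0.08 0 0
0.068 0 0
rack >.1 min x 0.5797736182936868
```

All seven keys are required.

Emit:
carry_out:
  moves:
    - {"tx": 3.3,"ty": 4.7,"tz": 0,"wx": 0,"wy": 0,"wz": -0.064,"claw": 0.4}
    - {"tx": 3.3,"ty": 4.7,"tz": 0,"wx": 0,"wy": 0,"wz": -0.064,"claw": 0.4}
    - {"tx": 3.3,"ty": 4.7,"tz": 0,"wx": 0,"wy": 0,"wz": -0.064,"claw": 0.4}
    - {"tx": 3.3,"ty": 4.7,"tz": 0,"wx": 0,"wy": 0,"wz": -0.064,"claw": 0.4}
    - {"tx": 3.3,"ty": 4.7,"tz": 0,"wx": 0,"wy": 0,"wz": -0.064,"claw": 0.4}
    - {"tx": 3.3,"ty": 4.7,"tz": 0,"wx": 0,"wy": 0,"wz": -0.064,"claw": 0.4}
    - {"tx": 3.3,"ty": 4.7,"tz": 0,"wx": 0,"wy": 0,"wz": -0.064,"claw": 0.4}
    - {"tx": 3.3,"ty": 4.7,"tz": 0,"wx": 0,"wy": 0,"wz": -0.064,"claw": 0.4}
  newtons: 20

```text
clock: 1.2
tcp_pos: [0.4849, -0.1536, 0.2313]
orientation: [0.0, 0.998, -0.061, 0.0]
wrist_force: [1.0, -0.6, -0.4]
finger_gap: 0.0259
grip_force: 0.0
```

Emit:
carry_out:
  moves:
    - {"tx": 0,"ty": 0,"tz": 0,"wx": 0,"wy": 0,"wz": 0,"claw": 0.4}
    - {"tx": 0,"ty": 0,"tz": 0,"wx": 0,"wy": 0,"wz": 0,"claw": 0.4}

```text
clock: 1.45
tcp_pos: [0.4839, -0.1551, 0.2311]
orientation: [0.0, 0.998, -0.059, -0.0]
wrist_force: [0.3, -0.9, 0.3]
finger_gap: 0.0258
grip_force: 0.0
```

```bash
cat > look.py <<'E'
from h import *
import sys
s=st(); c=read_camera("wrist"); cv2.imwrite(f"pics/{sys.argv[1]}.png",c["image"]); W=wpts(c,s); H=hsv(c)
for col,lo,hi in (("blue",(100,120,40),(130,255,255)),("red",(0,150,60),(8,255,255))):
    m=cv2.inRange(H,lo,hi)>0; q=W[m]; q=q[(q[:,2]<.12)&(q[:,2]>.05)].astype(np.float32)
    if not len(q): continue
    r=cv2.minAreaRect(q[:,:2]); print(col,len(q),r)
    if col=="red":
        for a,b in ((.095,.11),(.08,.092),(.068,.078)):
            k=caddy(q[(q[:,2]>a)&(q[:,2]<b)]); print(a,len(k),np.percentile(k,[2,98],axis=0).round(4) if len(k) else 0)
E
python3 look.py w2
```

```text
1.45 [ 0.4839 -0.1551  0.2311] yaw x -0.1178 z [-0.001 -0.    -1.   ] caddy [-0.0337  0.0532  0.2311] gap 0.02580531655982572 F [ 0.3 -0.9  0.3] q [-0.47  0.18 -0.12  1.26 -0.    2.79]Traceback (most recent call last):
  File "look.py", line 7, in <module>
    r=cv2.minAreaRect(q[:,:2]); print(col,len(q),r)
cv2.error: OpenCV(4.12.0) /io/opencv/modules/imgproc/src/convhull.cpp:143: error: (-215:Assertion failed) total >= 0 && (depth == CV_32F || depth == CV_32S) in function 'convexHull'
```

View pics/w2.png

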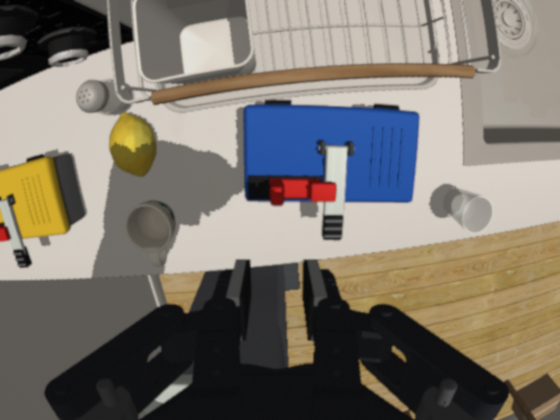

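The wrist view shows the fin at about (277,190) px, the nose at (322,191) and the black grip at (332,227). The fingers are seen parallel to caddy x, straddling the fin's column.

```bash
sed -i 's/cv2.minAreaRect(q\[:,:2\])/cv2.minAreaRect(np.ascontiguousarray(q[:,:2]))/' look.py; python3 look.py w3
```

```text
1.5 [ 0.4836 -0.1558  0.2311] yaw x -0.1195 z [-0.001 -0.    -1.   ] caddy [-0.0339  0.0526  0.2311] gap 0.025873328571685106 F [-0.4 -0.4 -0.5] q [-0.47  0.18 -0.12  1.26 -0.    2.79]
blue 12772 ((0.516362726688385, -0.21614569425582886), (0.1728338599205017, 0.09460332244634628), 82.9937973022461)
red 1396 ((0.48715269565582275, 0.001772180199623108), (0.023447507992386818, 0.4261206090450287), 0.09754288196563721)
0.095 237 [[-0.0334  0.0453  0.0955]
 [-0.0189  0.0575  0.1038]]
0.08 591 [[-0.0824 -0.0017  0.0819]
 [-0.0188  0.4041  0.0893]]
0.068 535 [[-0.0355  0.0163  0.0705]
 [-0.0187  0.058   0.076 ]]
```

Emit:
carry_out:
  moves:
    - {"tx": 0.5,"ty": 0,"tz": -4,"wx": 0,"wy": 0,"wz": 0,"claw": 0.4}
    - {"tx": 0,"ty": 0,"tz": -4,"wx": 0,"wy": 0,"wz": 0,"claw": 0.4}
    - {"tx": 0,"ty": 0,"tz": 0,"wx": 0,"wy": 0,"wz": 0,"claw": 0.4}
    - {"tx": 0,"ty": 0,"tz": 0,"wx": 0,"wy": 0,"wz": 0,"claw": 0.4}

```text
clock: 2.05
tcp_pos: [0.4893, -0.1564, 0.1526]
orientation: [0.0, 0.998, -0.06, 0.001]
wrist_force: [0.1, -0.6, 0.7]
finger_gap: 0.0257
grip_force: 0.0
```

```bash
python3 look.py w4; python3 - <<'E'
from h import *
c=read_camera("top"); H=hsv(c); 
# rays onto lid-top plane from blue mask hull, top camera
m=cv2.inRange(H,(100,120,50),(130,255,255)); m[:, :300]=0
v,u=np.nonzero(m); T=np.linalg.inv(c["camera_from_world"])
d=np.stack([(u-c["cx"])/c["fx"],(v-c["cy"])/c["fy"],np.ones(len(u))],-1)@T[:3,:3].T; o=T[:3,3]
P=o+d*((.066-o[2])/d[:,2])[:,None]; print("cam",o,len(u),cv2.minAreaRect(P[:,:2].astype(np.float32)))
E
```

```text
2.05 [ 0.4893 -0.1564  0.1526] yaw x -0.1209 z [ 0.001 -0.001 -1.   ] caddy [-0.0282  0.0526  0.1526] gap 0.025684190548536493 F [ 0.1 -0.6  0.7] q [-0.47  0.23 -0.26  1.08 -0.    2.8 ]
blue 21143 ((0.5160949230194092, -0.2161276638507843), (0.17265865206718445, 0.09492714703083038), 83.04496765136719)
red 2324 ((0.4874284565448761, -0.18079440295696259), (0.06122811883687973, 0.01754814200103283), 83.0582504272461)
0.095 421 [[-0.0336  0.0458  0.0957]
 [-0.0188  0.0566  0.1036]]
0.08 900 [[-0.0347 -0.0017  0.0811]
 [-0.0188  0.0548  0.0898]]
0.068 938 [[-0.0353  0.0141  0.0687]
 [-0.0187  0.0564  0.0767]]
cam [0.28641146 0.0358881  0.98029546] 235 ((0.520020604133606, -0.13769745826721191), (0.027518130838871002, 0.09624373912811279), 73.77960205078125)
```

View pics/w4.png

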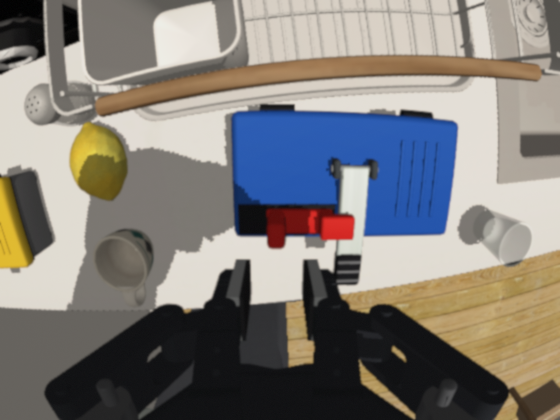

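The fin is at about (277,228) px, in line with the finger gap at about 277; the nose is at (337,227) and the black grip at (347,270). I'll make a small correction and then go down around the fin.

Emit:
carry_out:
  moves:
    - {"tx": 0.2,"ty": -0.1,"tz": -2,"wx": 0,"wy": 0,"wz": 0,"claw": 0.4}
    - {"tx": 0,"ty": 0,"tz": -2,"wx": 0,"wy": 0,"wz": 0,"claw": 0.4}
    - {"tx": 0,"ty": 0,"tz": -2,"wx": 0,"wy": 0,"wz": 0,"claw": 0.4}
    - {"tx": 0,"ty": 0,"tz": -1.1,"wx": 0,"wy": 0,"wz": 0,"claw": 0.4}
    - {"tx": 0,"ty": 0,"tz": 0,"wx": 0,"wy": 0,"wz": 0,"claw": 0.4}

```text
clock: 2.78
tcp_pos: [0.4912, -0.1564, 0.0806]
orientation: [0.0, 0.998, -0.06, -0.0]
wrist_force: [-1.5, 0.4, -0.6]
finger_gap: 0.0259
grip_force: 0.0
```

Emit:
carry_out:
  moves:
    - {"tx": 0,"ty": 0,"tz": 0,"wx": 0,"wy": 0,"wz": 0,"claw": 0.8}
    - {"tx": 0,"ty": 0,"tz": 0,"wx": 0,"wy": 0,"wz": 0,"claw": 0.8}
    - {"tx": 0,"ty": 0,"tz": 0,"wx": 0,"wy": 0,"wz": 0,"claw": 0.8}

```text
clock: 3.15
tcp_pos: [0.4918, -0.1566, 0.0814]
orientation: [0.0, 0.998, -0.06, 0.001]
wrist_force: [-0.6, 1.0, 5.2]
finger_gap: 0.0117
grip_force: 24.8
```

Gripped, with a gap of 11.7 mm. Now I slide it along caddy +y.

Emit:
carry_out:
  moves:
    - {"tx": 0.06,"ty": 0.45,"tz": 0.1,"wx": 0,"wy": 0,"wz": 0,"claw": 0.8}
    - {"tx": 0.06,"ty": 0.45,"tz": 0,"wx": 0,"wy": 0,"wz": 0,"claw": 0.8}
    - {"tx": 0.06,"ty": 0.45,"tz": 0,"wx": 0,"wy": 0,"wz": 0,"claw": 0.8}
    - {"tx": 0.06,"ty": 0.45,"tz": 0,"wx": 0,"wy": 0,"wz": 0,"claw": 0.8}
    - {"tx": 0,"ty": 0.1,"tz": 0,"wx": 0,"wy": 0,"wz": 0,"claw": 0.8}
    - {"tx": 0,"ty": 0,"tz": 0,"wx": 0,"wy": 0,"wz": 0,"claw": 0.8}
    - {"tx": 0,"ty": 0,"tz": 0,"wx": 0,"wy": 0,"wz": 0,"claw": 0.8}

```text
clock: 4.03
tcp_pos: [0.494, -0.1372, 0.0814]
orientation: [-0.0, 0.998, -0.06, 0.001]
wrist_force: [3.8, -1.5, -3.0]
finger_gap: 0.0114
grip_force: 23.8
```

Emit:
carry_out:
  moves:
    - {"tx": 0,"ty": 0,"tz": 0,"wx": 0,"wy": 0,"wz": 0,"claw": 0.5}
    - {"tx": 0,"ty": 0,"tz": 0,"wx": 0,"wy": 0,"wz": 0,"claw": 0.5}
    - {"tx": 0,"ty": 0,"tz": 2,"wx": 0,"wy": 0,"wz": 0,"claw": 0.5}
    - {"tx": 0,"ty": 0,"tz": 3,"wx": 0,"wy": 0,"wz": 0,"claw": 0.4}
    - {"tx": 0,"ty": 0,"tz": 3,"wx": 0,"wy": 0,"wz": 0,"claw": 0.2}
    - {"tx": 0,"ty": 0,"tz": 0,"wx": 0,"wy": 0,"wz": 0,"claw": 0.2}
    - {"tx": 0,"ty": 0,"tz": 0,"wx": 0,"wy": 0,"wz": 0,"claw": 0.2}

```text
clock: 4.9
tcp_pos: [0.4927, -0.1369, 0.1606]
orientation: [-0.0, 0.998, -0.06, -0.001]
wrist_force: [0.1, 0.1, -1.3]
finger_gap: 0.0343
grip_force: 0.0
```

```bash
cat >> look.py <<'E'
C=caddy(W,(0.5161,-0.2161),-0.1213)
if 1:
    m=(C[...,0]>-.1)&(C[...,0]<-.052)&(np.abs(C[...,1])<.04)&(C[...,2]>.06)&(C[...,2]<.16)
    k=C[m]; print("grip",len(k),np.percentile(k,[2,50,98],axis=0).round(4) if len(k) else 0)
E
python3 look.py w5
```

```text
4.9 [ 0.4927 -0.1369  0.1606] yaw x -0.1192 z [-0.001  0.001 -1.   ] caddy [-0.0271  0.0724  0.1606] gap 0.034255444067526473 F [ 0.1  0.1 -1.3] q [-0.43  0.23 -0.25  1.1  -0.    2.83]
blue 19090 ((0.5163848400115967, -0.21595734357833862), (0.17285573482513428, 0.09452778846025467), 82.92923736572266)
red 2229 ((0.48929598927497864, -0.16474974155426025), (0.06779692322015762, 0.01846391148865223), 80.89620208740234)
0.095 395 [[-0.0335  0.0651  0.0955]
 [-0.0186  0.076   0.1036]]
0.08 880 [[-0.0352  0.0174  0.081 ]
 [-0.0187  0.074   0.0901]]
0.068 867 [[-0.0351  0.0337  0.0689]
 [-0.0187  0.0754  0.0768]]
grip 930 [[-0.0834 -0.0093  0.0694]
 [-0.0674  0.0013  0.0781]
 [-0.0527  0.0096  0.0804]]
```

View pics/w5.png

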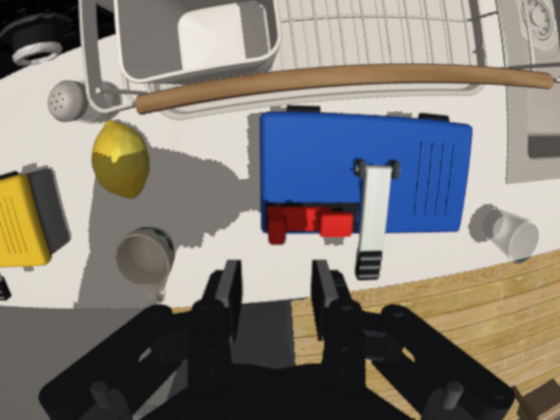

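The tab has slid 19 mm: the nose at (337,224) px is clear of the latch, and the black grip is at (368,265), centred at about caddy (-0.070, 0). I'll move over the grip and go down.

Emit:
carry_out:
  moves:
    - {"tx": -2.4,"ty": -3.5,"tz": 0,"wx": 0,"wy": 0,"wz": 0,"claw": 0.2}
    - {"tx": -2.4,"ty": -3.5,"tz": 0,"wx": 0,"wy": 0,"wz": 0,"claw": 0.2}
    - {"tx": 0,"ty": 0,"tz": 0,"wx": 0,"wy": 0,"wz": 0,"claw": 0.2}
    - {"tx": 0,"ty": 0,"tz": -3.5,"wx": 0,"wy": 0,"wz": 0,"claw": 0.2}
    - {"tx": 0,"ty": 0,"tz": -2.5,"wx": 0,"wy": 0,"wz": 0,"claw": 0.2}
    - {"tx": 0,"ty": 0,"tz": -2.5,"wx": 0,"wy": 0,"wz": 0,"claw": 0.2}
    - {"tx": 0,"ty": 0,"tz": -2.2,"wx": 0,"wy": 0,"wz": 0,"claw": 0.2}
    - {"tx": 0,"ty": 0,"tz": 0,"wx": 0,"wy": 0,"wz": 0,"claw": 0.2}

```text
clock: 5.95
tcp_pos: [0.4438, -0.2053, 0.052]
orientation: [-0.002, 0.998, -0.059, -0.002]
wrist_force: [0.0, -0.4, 0.0]
finger_gap: 0.0339
grip_force: 0.0
```

Emit:
carry_out:
  moves:
    - {"tx": 0,"ty": 0,"tz": 0,"wx": 0,"wy": 0,"wz": 0,"claw": 0.7}
    - {"tx": 0,"ty": 0,"tz": 0,"wx": 0,"wy": 0,"wz": 0,"claw": 0.7}
    - {"tx": 0,"ty": 0,"tz": 0,"wx": 0,"wy": 0,"wz": 0,"claw": 0.7}

```text
clock: 6.32
tcp_pos: [0.4455, -0.2069, 0.0546]
orientation: [-0.0, 0.998, -0.059, 0.0]
wrist_force: [-0.9, 1.9, -2.0]
finger_gap: 0.0198
grip_force: 24.4
```

Emit:
carry_out:
  moves:
    - {"tx": 0.09,"ty": -0.01,"tz": 1.17,"wx": 0,"wy": 0,"wz": 0,"claw": 0.7}
    - {"tx": 0.26,"ty": -0.03,"tz": 1.14,"wx": 0,"wy": 0,"wz": 0,"claw": 0.7}
    - {"tx": 0.43,"ty": -0.05,"tz": 1.09,"wx": 0,"wy": 0,"wz": 0,"claw": 0.7}
    - {"tx": 0.59,"ty": -0.07,"tz": 1.01,"wx": 0,"wy": 0,"wz": 0,"claw": 0.7}
    - {"tx": 0.72,"ty": -0.09,"tz": 0.91,"wx": 0,"wy": 0,"wz": 0,"claw": 0.7}
    - {"tx": 0.85,"ty": -0.1,"tz": 0.79,"wx": 0,"wy": 0,"wz": 0,"claw": 0.7}
    - {"tx": 0.96,"ty": -0.12,"tz": 0.66,"wx": 0,"wy": 0,"wz": 0,"claw": 0.7}
    - {"tx": 1.04,"ty": -0.13,"tz": 0.5,"wx": 0,"wy": 0,"wz": 0,"claw": 0.7}

```text
clock: 7.32
tcp_pos: [0.4952, -0.2131, 0.1272]
orientation: [-0.0, 0.998, -0.06, -0.0]
wrist_force: [-2.8, 2.6, -6.4]
finger_gap: 0.0197
grip_force: 24.2
```

Emit:
carry_out:
  moves:
    - {"tx": 0,"ty": 0,"tz": 0,"wx": 0,"wy": 0,"wz": 0,"claw": 0.7}
    - {"tx": 0,"ty": 0,"tz": 0,"wx": 0,"wy": 0,"wz": 0,"claw": 0.7}
    - {"tx": 0,"ty": 0,"tz": 0,"wx": 0,"wy": 0,"wz": 0,"claw": 0.7}

```text
clock: 7.7
tcp_pos: [0.4964, -0.2133, 0.1277]
orientation: [0.0, 0.998, -0.059, 0.002]
wrist_force: [3.8, 4.9, -1.1]
finger_gap: 0.0196
grip_force: 24.9
```

Still held. Release, then withdraw straight up.

Emit:
carry_out:
  moves:
    - {"tx": 0,"ty": 0,"tz": 0,"wx": 0,"wy": 0,"wz": 0,"claw": 0.1}
    - {"tx": 0,"ty": 0,"tz": 0,"wx": 0,"wy": 0,"wz": 0,"claw": 0.1}
    - {"tx": 0,"ty": 0,"tz": 0,"wx": 0,"wy": 0,"wz": 0,"claw": 0.1}
    - {"tx": 0,"ty": 0,"tz": 2,"wx": 0,"wy": 0,"wz": 0,"claw": 0.1}
    - {"tx": 0,"ty": 0,"tz": 4,"wx": 0,"wy": 0,"wz": 0,"claw": 0.1}
    - {"tx": 0,"ty": 0,"tz": 4,"wx": 0,"wy": 0,"wz": 0,"claw": 0.1}
    - {"tx": 0,"ty": 0,"tz": 0,"wx": 0,"wy": 0,"wz": 0,"claw": 0.1}
    - {"tx": 0,"ty": 0,"tz": 0,"wx": 0,"wy": 0,"wz": 0,"claw": 0.1}

```text
clock: 8.7
tcp_pos: [0.4947, -0.2133, 0.2267]
orientation: [0.0, 0.998, -0.06, -0.0]
wrist_force: [-0.5, 0.4, -0.7]
finger_gap: 0.0385
grip_force: 0.0
```

```bash
python3 look.py w6; python3 - <<'E'
from h import *
s=env.get_state(); c=read_camera("wrist"); C=caddy(wpts(c,s),(0.5161,-0.2161),-0.1213)
m=(np.abs(C[...,1])<.012)&(C[...,0]>-.09)&(C[...,0]<.04)&(C[...,2]>.1)&(C[...,2]<.175); k=C[m]
print(len(k),np.percentile(k,[2,50,98],axis=0).round(3))
E
```

```text
8.7 [ 0.4947 -0.2133  0.2267] yaw x -0.1194 z [-0. -0. -1.] caddy [-0.016  -0.0033  0.2267] gap 0.038509410603752 F [-0.5  0.4 -0.7] q [-0.56  0.24 -0.06  1.27 -0.    2.7 ]
blue 13257 ((0.5164851546287537, -0.21669647097587585), (0.1724097579717636, 0.09364449232816696), 82.88581085205078)
red 1261 ((0.48985058069229126, -0.16297678649425507), (0.06100824847817421, 0.017000552266836166), 82.98961639404297)
0.095 218 [[-0.0337  0.0649  0.0958]
 [-0.0187  0.0748  0.1036]]
0.08 500 [[-0.0339  0.0163  0.0819]
 [-0.0187  0.0703  0.0894]]
0.068 515 [[-0.035   0.0322  0.0688]
 [-0.0186  0.0726  0.0767]]
grip 0 0
1581 [[-0.029 -0.011  0.102]
 [-0.012 -0.001  0.146]
 [ 0.     0.009  0.161]]
```

View pics/w6.png

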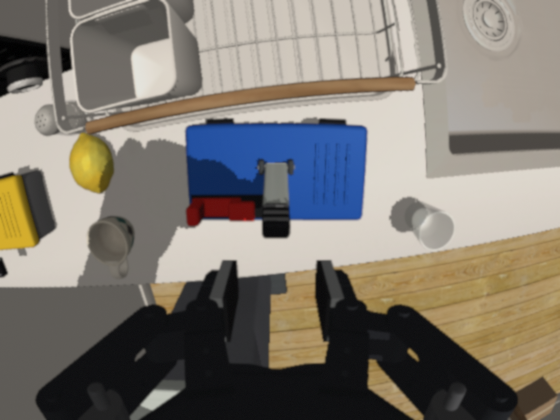

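The latch stands steeply: its grip is at (276,220) px, with its top at z = 0.161, which gives about 1.2 rad. The tab at (222,208) px is still about 19 mm clear, and the gripper is well clear of everything.

```bash
python3 -c "
from workcell import env
print(env.hand_in())"
```

```text
the job is handed in; nothing more can be done
None
```

I handed the job in, though no verdict was returned: the blue caddy's tab is slid about 19 mm clear, its latch was let go standing at about 1.2 rad, and the yellow caddy was not touched.

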